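# Index the banding wheel to its mark and lock it

### The arm

A 6-joint arm with a two-finger parallel gripper is mounted at the origin on a cart in front of the work surface, level with it; the furniture and walls round the work are solid. World frame = base frame: x ahead of the robot, y to its left, z up, the work surface at z = 0. Lengths are in m, angles in rad, forces in N, time in s.
With the tool pointing down it reaches from about 0.35 to 0.775 m from the base axis. Payload 5.5 kg.
Tool frame: the origin (TCP) lies at the very end of the fingers, on their centre line; the grasp point (between the pads) lies 19 mm behind it; z points along the fingers, y is the line along which they close (so a half turn about z gives the same grasp; the last joint's range is limited). The gripper opens to 85 mm and grips with 20 to 120 N. Pads are 22 mm wide; open, the fingers measure 114 mm over their backs; the gripper's body (76 mm by 85 mm) begins 54 mm behind the grasp point. The pads swing forward as they close: fully open they stand 13 mm farther back than shut.
Start: joints at [-1.316, 0.313, 0.046, 1.304, 0, 1.431], TCP at [0.221, -0.531, 0.231] pointing down, gripper open.
Joint ranges: [-2.76, 2.76], [-0.86, 1.69], [-1.03, 1.26], [-2.2, 2.34], [-1.47, 1.5], [-3.14, 3.14]. Speed limits (rad/s): [2.57, 2.57, 3.14, 3.14, 3.14, 3.14].

### API

Orientations are given as a unit quaternion [w, x, y, z].
In Python, from workcell import env, read_camera, get_calibration gives the robot as it stands.
- The arm moves only by the tool jog_arm, never from a script. Its argument "motion" is one flat list of numbers, 7 for each row, row after row: the shift along the tool's x, y, z as a fraction of full scale, then the turn, a rotation vector about the tool's x, y, z as a fraction of full scale, then the opening, from 0 (shut) to 1 (fully open). In form: [x, y, z, wx, wy, wz, grip, x, y, z, wx, wy, wz, grip, ...]. A call has 1 to 12 rows; each row is the pose to reach, as a shift and turn from the pose commanded when the call began, along the tool's axes at that moment; what a row does not reach only later rows make up. Full scale, the value 1, is 0.2 m for a shift and 90 degrees for a turn. A row lasts 1/8 s, in which the tool goes at most 62.5 mm and 10.7 degrees, less where a joint would pass 70% of its speed; a pose out of reach is approached as far as the arm can. A call with a number of a shift or a turn outside -1 to 1 is refused whole. A call with a gripper value outside its range is refused whole. The fingers move at their own pace and stop on an object; "newtons" is the grip in N (left out, the last holds). Time passes only in rows, so rows that repeat a pose let the fingers close. It gives the time, the measured TCP pose, the force, the opening and the grip force at its end, in the units of the state.
- env.get_state(): the state, without advancing time (a new reading comes with each control period).
- read_camera(name): name is "side" or "top"; returns the picture (420x560x3 uint8, red, green, blue); there is no depth.
- get_calibration(name): a dict with "fx", "fy", "cx", "cy" (pixels), "world_from_camera" (4x4, takes a point from camera to world coordinates). Camera axes: x right, y down, z forward; pixel columns grow to the right and rows downward; lengths in m; the calibration is good to about 2 mm. A picture is of the moment at which its call begins. get_calibration takes no time and is no camera call.
- env.hand_in(): hands the job in; it is judged then, once.
The state is a dict: "clock": time; "joint_pos": joint angles; "qvel": joint speeds; "tau": joint torques, N m; "tcp_pos": TCP position; "orientation": TCP orientation; "wrist_force": force on the tool from outside, world axes, zero at the start; "ft_torque": the same for the moment, N m; "finger_gap": finger opening in m; "grip_force": force on a finger pad.
Only numpy, scipy, OpenCV 4.12 (cv2) and the standard library are available. Lean on these libraries where they do the work, as an engineer would, in place of code of your own. Each camera call takes 0.05 s, during which the arm holds its last target. There are 200 camera calls.

### The job

Turn the banding wheel until the pointer on its far rim comes round to the upright mark post on the base, then lock it there for the next stroke: put the index pin through the hole in the wheel, feel with light pressure for the notch of the hidden index ring, which is set a little way anticlockwise past the mark, and seat the pin fully home. Do not press or pry hard with the pin, keep the dish lying where it is in the middle of the wheel, and leave the bottles alone.

Things in the scene. Friction and masses are not known exactly. Their poses are not given: they have to be found in the camera images.
- wheel_base: grey round cast base of the banding wheel, 212 mm across, 14 mm high, fixed to the bench. Origin on the wheel's upright axis at the bench top; +x points from the axis to the mark post (away from the robot, within 20 degrees), z up. The wheel on it is an aluminium disc 180 mm across whose top is 41 mm above the bench (42 mm in its raised middle)
- park (a point): centre of the mouth of the park boss, 46 mm above the bench: an upright boss 28 mm across with a 13 mm bore, joined to the base at the robot's right, 128 mm from the axis. The index pin stands in it at the start, its shoulder on the boss
- ring_top (a point): on the wheel's axis, level with the flat top face of the steel index ring, 28 mm above the bench and hidden 3 mm under the wheel. The ring has 12 radial notches 30 degrees apart, 11 mm wide where the pin meets them, 14 mm deep. How it is turned is not reported: this gives only its height. It lies on a spring, sinks 1 mm for every 4 N of the pin's push, at most 3 mm, and does not turn
- mark (a point): the mark: on the base's +x line, 90 mm from the axis, 41 mm above the bench, on the circle that the pointer travels; the upright steel mark post (4 mm wide, top 51 mm above the bench) stands 10 mm outside it. With the pin in the right notch the pointer stands 1 to 17 degrees (2 to 27 mm at the rim) past the mark, anticlockwise seen from above; the notches 30 degrees either side are wrong
- pointer (a point): tip of the wheel's pointer, a steel fin (3 mm wide, 13 mm high) on the far rim, 90 mm from the axis, exactly opposite the hole. At the start it stands 31 to 72 degrees short of the mark: the wheel is to be turned anticlockwise seen from above. The wheel turns with about 2 N at the hole and stays where it is left
- hole (a point): hole for the index pin: centre of the mouth of the brass bush at the wheel's near rim, 75 mm from the axis; mouth 46 mm above the bench (5 mm proud of the wheel, 23 mm across), countersunk to 17 mm, bore 10.5 mm, 17 mm long in all, open below. A spring ball in the bore grips the pin: it slides with about 3 to 8 N and does not fall in by itself
- index_pin: the index pin, upright, 50 g: a steel shaft 9 mm thick and 29 mm long under a shoulder 22 mm across and 4 mm thick; above it a round black grip 16 mm thick that ends 40 mm above the shoulder's underside. Origin at the centre of the shoulder's underside, z along the pin to the grip. Fully home the shoulder lies on the bush, 46 mm above the bench; on the ring's flat face it stands 11 mm higher
- pin_tip (a point): the lower end of the pin's shaft, 29 mm below the shoulder, bevelled to 6.8 mm across over the last 2.5 mm. Fully home it is 17 mm above the bench; on the ring's flat face 28 mm
- dish: shallow unglazed dish, 94 mm across and 19 mm high, lying loose in the middle of the wheel and turning with it; origin at the centre of its underside
- bottle_wide: squeeze bottle 50 mm across, 110 mm high, standing at the back; origin under its centre
- bottle_mid: squeeze bottle 43 mm across, 109 mm high, standing at the back; origin under its centre
- bottle_slim: squeeze bottle 32 mm across, 111 mm high, standing at the back; origin under its centre
- bottle_side: squeeze bottle 42 mm across, 105 mm high, standing on the robot's left; origin under its centre
Things that resemble listed ones, but are neither listed nor needed, are in the scene too. Leave any orange or turquoise look-alike of the index_pin alone.

How it is judged:
On the way:
1. the pin's tip is inside the hole of the wheel (horizontal distance between pin_tip and hole below 0.004 m and z of pin_tip in the frame of wheel_base below 0.04 m), for 0.2 s.
At the end, for the whole second after the job is handed in: the pin stands upright in the wheel's hole and in the notch of the index ring, home to within 3 mm (tip less than 20 mm above the bench), at rest; the pointer is at the mark or up to 34 mm past it anticlockwise (at most 4 mm short of it); the dish lies within 15 mm of the middle of the wheel (z of pin_tip in the frame of wheel_base below 0.02 m and horizontal distance between pin_tip and hole below 0.004 m and angle between index_pin's own z axis and vertical below 0.12 rad and horizontal distance between pointer and mark below 0.034 m and y of pointer in the frame of wheel_base above -0.004 m and horizontal distance between dish and wheel_base below 0.015 m and linear speed of index_pin below 0.02 m/s); the robot touches nothing.
It fails at once if the pin is pressed or pried against the wheel, the ring or the base with more than 40 N, summed over its contacts (contact force between index_pin and wheel_base above 40 N).
It fails at once if the dish is shifted more than 15 mm off the middle of the wheel (horizontal distance between dish and wheel_base above 0.015 m).
It fails at once if a bottle is shifted more than 20 mm (distance of any of bottle_wide, bottle_mid, bottle_slim, bottle_side from where it was at the start of the episode above 0.02 m).
It also fails if it takes over 56 s, if anything falls off the work surface, if the arm or the gripper's body presses on something with over 40 N, if the wrist force passes 120 N, or if a joint passes its speed limit or range.

## Working session

There is one attempt and no reset: what is moved stays moved. The work goes in short steps, Python scripts to look and compute and a tool call to move; the robot and the scene stay as the last step left them, time stands still between calls to the robot, and variables do not carry over. Pictures are saved under pics/ and viewed, at most 10 in all, crops included, and the job is handed in when it is done.

Besides the shell and the picture viewer there is one more tool, called after "Emit:" in YAML: its name, and indented under it one key for each argument. jog_arm: Moves the arm, as the interface text tells. Shift numbers are shares of 0.2 m and turn numbers shares of 90 degrees, none past 1 either way. Its arguments: {"type":"object","properties":{"motion":{"type":"array","items":{"type":"number"}},"newtons":{"type":"number"}},"required":["motion"]}

```bash
ls; mkdir -p pics; cat > h.py <<'E'
import numpy as np, cv2
from workcell import env, read_camera, get_calibration
def snap(cam,name=None):
    im=read_camera(cam)
    if name: cv2.imwrite(f'pics/{name}.png',im[...,::-1])
    return im
def ray(cam,u,v):
    c=get_calibration(cam);T=np.array(c['world_from_camera'])
    d=T[:3,:3]@np.array([(u-c['cx'])/c['fx'],(v-c['cy'])/c['fy'],1.]);return T[:3,3],d
def onz(cam,u,v,z):
    o,d=ray(cam,u,v);return o+d*(z-o[2])/d[2]
def proj(cam,p):
    c=get_calibration(cam);T=np.linalg.inv(np.array(c['world_from_camera']))
    q=T[:3,:3]@np.array(p)+T[:3,3];return np.array([c['fx']*q[0]/q[2]+c['cx'],c['fy']*q[1]/q[2]+c['cy']])
E
python3 - <<'E'
from h import *
a=snap('top','top0');b=snap('side','side0')
for c in('top','side'):
    k=get_calibration(c);print(c,k['fx'],k['cx'],k['cy'],np.round(k['world_from_camera'],3).tolist())
print(env.get_state())
E
```

```text
pics
top 473.68198653479374 279.04735854024705 204.55949452797515 [[-0.029, -0.99, 0.137, 0.408], [-0.999, 0.031, 0.015, 0.038], [-0.019, -0.137, -0.99, 1.054], [0.0, 0.0, 0.0, 1.0]]
side 420.3343075703883 274.64372435519226 206.07413238242225 [[0.957, -0.178, 0.229, 0.353], [-0.289, -0.641, 0.711, -0.598], [0.02, -0.747, -0.665, 0.648], [0.0, 0.0, 0.0, 1.0]]
{'clock': 0.1, 'joint_pos': array([-1.31562584e+00,  3.13941098e-01,  4.50876599e-02,  1.30360836e+00,
       -1.64173201e-05,  1.43117965e+00]), 'qvel': array([ 5.77666251e-04, -1.84259893e-03,  2.75580725e-03,  5.60349631e-05,
        4.31220216e-04, -1.11446127e-03]), 'tau': array([ 1.26883526e-03, -4.81726813e+01,  2.99242759e+01,  1.27410307e-02,
       -2.29896259e-04, -1.68036064e-05]), 'tcp_pos': array([ 0.2210117 , -0.53032813,  0.23048704]), 'orientation': array([-8.30870990e-04,  9.80580722e-01,  1.96114136e-01, -5.62810221e-05]), 'wrist_force': array([-0.52073132, -0.83670766, -0.08598521]), 'ft_torque': array([-0.00053977,  0.01926619, -0.0559155 ]), 'grip_force': 0.0, 'finger_gap': 0.08577091627169427}
```

View pics/top0.png

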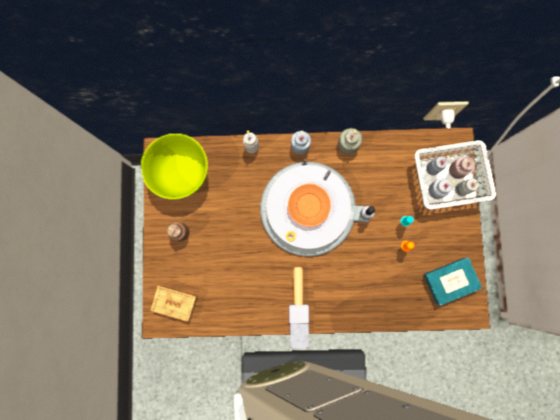

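View pics/side0.png

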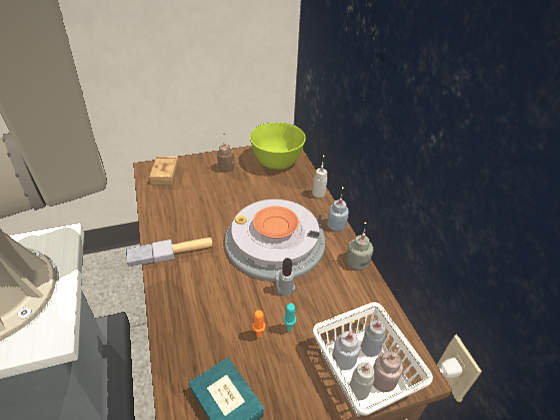

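The top picture shows the wheel near (308,208), the brass bush at (291,236), the pointer at (326,175), the mark post near (305,163), and the black-gripped pin at (368,212). There are three pin-like things: orange (407,245), turquoise (407,220) and black (368,212). The black one stands in the boss joined to the base, so it fits the description. I'll confirm this in an enlarged crop.

```bash
python3 - <<'E'
from h import *
a=cv2.imread('pics/top0.png');b=cv2.imread('pics/side0.png')
A=cv2.resize(a[145:265,250:430],None,fx=4.4,fy=4.4,interpolation=cv2.INTER_CUBIC)[:, :400*2]
cv2.imwrite('pics/cropA.png',cv2.resize(a[145:265,250:400],(750,600),interpolation=cv2.INTER_CUBIC))
cv2.imwrite('pics/cropB.png',cv2.resize(b[190:310,210:360],(750,600),interpolation=cv2.INTER_CUBIC))
E
```

```text
(no output)
```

View pics/cropA.png

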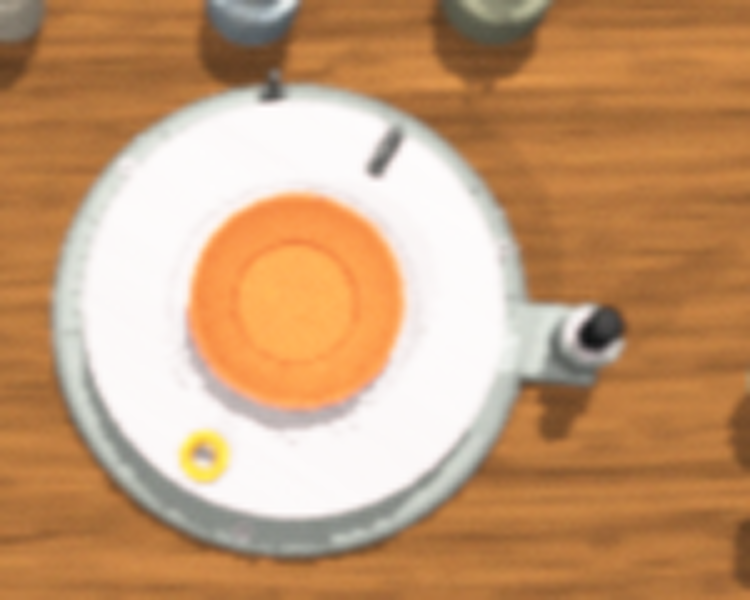

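View pics/cropB.png

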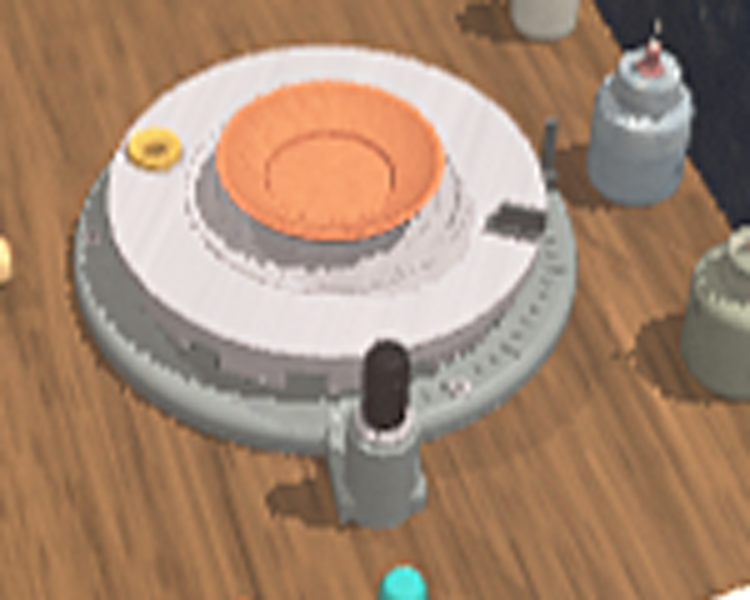

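The crop confirms it. The black-gripped pin stands in the grey boss joined to the base, and the orange and turquoise ones stand loose on the bench. Next I'll measure the wheel axis, hole, pointer, post and pin.

```bash
cat >> h.py <<'E'
def tri(pa,pb):
    A=[];b=[]
    for c,p in(('top',pa),('side',pb)):
        o,d=ray(c,*p);d=d/np.linalg.norm(d);P=np.eye(3)-np.outer(d,d);A.append(P);b.append(P@o)
    x=np.linalg.solve(A[0]+A[1],b[0]+b[1]);return x,[np.linalg.norm(A[i]@x-b[i]) for i in(0,1)]
def big(m,roi):
    z=np.zeros_like(m);u0,v0,u1,v1=roi;z[v0:v1,u0:u1]=m[v0:v1,u0:u1]
    cs,_=cv2.findContours(z,cv2.RETR_EXTERNAL,cv2.CHAIN_APPROX_NONE);return max(cs,key=cv2.contourArea)
def hsv(im): return cv2.cvtColor(im,cv2.COLOR_RGB2HSV)
def bush(im,roi):
    c=big(cv2.inRange(hsv(im),(20,110,120),(35,255,255)),roi);return cv2.fitEllipse(cv2.convexHull(c))
def circ(cam,c,z):
    p=np.array([onz(cam,*q,z)[:2] for q in c.reshape(-1,2)]);(x,y),r=cv2.minEnclosingCircle(p.astype(np.float32));return x,y,r
ROI={'top':(255,150,360,265),'side':(222,185,330,290)}
E
python3 - <<'E'
from h import *
I={'top':cv2.imread('pics/top0.png')[...,::-1],'side':cv2.imread('pics/side0.png')[...,::-1]}
for c in I:
    im=np.ascontiguousarray(I[c]);e=bush(im,ROI[c]);print(c,'bush',np.round(e,1) if 0 else e,onz(c,*e[0],.046))
    w=big(cv2.inRange(hsv(im),(0,0,185),(180,35,255)) if c=='top' else cv2.inRange(hsv(im),(0,0,150),(180,40,255)),ROI[c])
    print(' disc',circ(c,w,.041),cv2.fitEllipse(cv2.convexHull(w)))
    d=big(cv2.inRange(hsv(im),(3,120,120),(16,255,255)),ROI[c]);print(' dish rim',circ(c,d,.061))
cr=lambda x,y,u,v:(u+(x+.5)/5-.5,v+(y+.5)/5-.5)
print('post top',tri(cr(275,76,250,145),cr(550,121,210,190)))
print('pointer', onz('top',*cr(402,128,250,145),.05), onz('top',*cr(376,170,250,145),.05))
print('grip top',tri(cr(606,324,250,145),cr(387,348,210,190)), onz('top',*cr(606,324,250,145),.086))
for p in [(.41,-.1,.086)]: print(proj('top',p),proj('side',p))
E
```

```text
top bush ((290.3216857910156, 235.6995391845703), (8.67280387878418, 9.369881629943848), 20.727087020874023) [0.48007025 0.03135479 0.046     ]
 disc (0.5410398244857788, -0.01267729327082634, 0.10607936978340149) ((308.8585510253906, 206.84869384765625), (88.00348663330078, 97.72383880615234), 99.38834381103516)
 dish rim (0.5388161540031433, -0.004550938494503498, 0.16132034361362457)
side bush ((240.5679473876953, 218.9273223876953), (6.436583518981934, 9.428711891174316), 87.04886627197266) [0.48058152 0.02662386 0.046     ]
 disc (0.5438427329063416, -0.03594746068120003, 0.11416961252689362) ((275.344970703125, 239.24295043945312), (80.28932189941406, 98.07060241699219), 94.56752014160156)
 dish rim (0.5316811800003052, -0.030585888773202896, 0.1734502911567688)
post top (array([ 0.64392596, -0.0049368 ,  0.04805998]), [np.float64(0.00022861072991527454), np.float64(0.0002286107299154916)])
pointer [ 0.61848571 -0.05868663  0.05      ] [ 0.60043401 -0.04672002  0.05      ]
grip top (array([ 0.5270289 , -0.13567705,  0.08404098]), [np.float64(0.0005805211609993091), np.float64(0.0005805211609993091)]) [ 0.52621538 -0.13520529  0.086     ]
[356.51835859 266.97592486] [217.35197148 257.45517104]
```

Emit:
jog_arm:
  motion: [1, -0.6, 0, 0, 0, -0.3, 0.6, 1, -0.6, 0, 0, 0, -0.6, 0.6, 1, -0.6, 0, 0, 0, -1, 0.6, 1, -0.6, 0, 0, 0, -1, 0.6, 1, -0.6, 0, 0, 0, -1, 0.6, 1, -0.6, 0, 0, 0, -1, 0.6, 1, -0.6, 0, 0, 0, -1, 0.6, 1, -0.6, 0, 0, 0, -1, 0.6, 1, -0.6, 0, 0, 0, -1, 0.6, 1, -0.6, 0, 0, 0, -1, 0.6]
  newtons: 25

```text
clock: 1.35
tcp_pos: [0.3594, -0.3429, 0.2309]
orientation: [-0.0, 0.555, 0.832, 0.0]
wrist_force: [-0.6, -0.2, 0.5]
finger_gap: 0.0514
grip_force: 0.0
```

Emit:
jog_arm:
  motion: [0.63, 1, 0.2, 0, 0, -0.75, 0.6, 0.63, 1, 0.2, 0, 0, -0.75, 0.6, 0.63, 1, 0.2, 0, 0, -0.75, 0.6, 0.63, 1, 0.2, 0, 0, -0.75, 0.6, 0.63, 1, 0.2, 0, 0, -0.75, 0.6, 0.63, 1, 0.2, 0, 0, -0.75, 0.6, 0.63, 1, 0.2, 0, 0, -0.75, 0.6, 0.63, 1, 0.2, 0, 0, -0.75, 0.6]

```text
clock: 2.35
tcp_pos: [0.4957, -0.1497, 0.1911]
orientation: [-0.0, -0.0, 1.0, 0.0]
wrist_force: [-0.2, 0.5, 0.2]
finger_gap: 0.0513
grip_force: 0.0
```

Emit:
jog_arm:
  motion: [-0.156, 0.071, 0.4, 0, 0, 0, 0.6, -0.156, 0.071, 0.4, 0, 0, 0, 0.6, -0.156, 0.071, 0.4, 0, 0, 0, 0.6, -0.156, 0.071, 0.4, 0, 0, 0, 0.6]

```text
clock: 2.85
tcp_pos: [0.5272, -0.136, 0.1123]
orientation: [0.0, -0.001, 1.0, -0.0]
wrist_force: [-0.6, -1.1, 0.3]
finger_gap: 0.0512
grip_force: 0.0
```

```bash
python3 - <<'E'
from h import *
a=snap('side','side1');b=snap('top','top1');s=env.get_state();print(s['tcp_pos'])
p=s['tcp_pos']
for q in [p,p+[0,.0257,0],p-[0,.0257,0],[p[0],p[1],.086],[p[0],p[1],.05]]: print(np.round(proj('side',q),1),np.round(proj('top',q),1))
A=cv2.resize(a[180:320,220:360],(600,600),interpolation=cv2.INTER_CUBIC)
cv2.imwrite('pics/c1.png',A[...,::-1])
E
```

```text
[ 0.52759402 -0.13628225  0.11286119]
[287.8 248.4] [373.6 207. ]
[283.2 238. ] [360.7 207.4]
[292.5 259.3] [386.5 206.6]
[287.1 258.7] [371.3 208.7]
[286.3 271.8] [368.4 210.9]
```

View pics/c1.png

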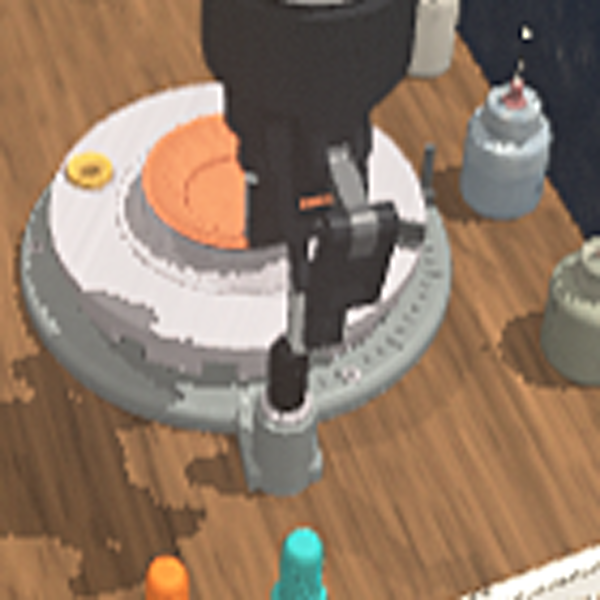

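The crop shows the fingertips at about (268,247) and (323,345), straddling the pin's grip top at (290,340). That matches the projection, so I'll descend and close.

Emit:
jog_arm:
  motion: [0, 0, 0.1, 0, 0, 0, 0.6, 0, 0, 0.2, 0, 0, 0, 0.6, 0, 0, 0.28, 0, 0, 0, 0.6, 0, 0, 0.28, 0, 0, 0, 0.6, 0, 0, 0.28, 0, 0, 0, 0.4, 0, 0, 0.28, 0, 0, 0, 0.25, 0, 0, 0.28, 0, 0, 0, 0.15, 0, 0, 0.28, 0, 0, 0, 0.05, 0, 0, 0.28, 0, 0, 0, 0.05, 0, 0, 0.28, 0, 0, 0, 0.05]
  newtons: 25

```text
clock: 4.2
tcp_pos: [0.5276, -0.1362, 0.0562]
orientation: [0.001, -0.001, 1.0, -0.001]
wrist_force: [-0.3, -1.4, 6.4]
finger_gap: 0.015
grip_force: 26.1
```

Emit:
jog_arm:
  motion: [0, 0, 0, 0, 0, 0, 0, 0, 0, 0, 0, 0, 0, 0, 0, 0, -0.02, 0, 0, 0, 0, 0, 0, -0.1, 0, 0, 0, 0, 0, 0, -0.25, 0, 0, 0, 0, 0, 0, -0.35, 0, 0, 0, 0, 0, 0, -0.35, 0, 0, 0, 0, 0, 0, -0.35, 0, 0, 0, 0]
  newtons: 45

```text
clock: 5.2
tcp_pos: [0.5263, -0.1351, 0.1246]
orientation: [-0.001, -0.001, 1.0, 0.0]
wrist_force: [0.1, 0.5, -0.8]
finger_gap: 0.0144
grip_force: 44.4
```

```bash
python3 - <<'E'
from h import *
a=snap('side','side2');b=snap('top','top2');s=env.get_state();print(s['tcp_pos'],s['wrist_force'],s['finger_gap'])
A=cv2.resize(a[190:310,210:340],(650,600),interpolation=cv2.INTER_CUBIC)
cv2.imwrite('pics/c2.png',A[...,::-1])
p=s['tcp_pos']
for dz in(0,-.01,-.039): print((proj('side',p+[0,0,dz])-[210,190])*5)
E
```

```text
[ 0.52605018 -0.13507126  0.1241026 ] [ 0.1124763  -0.38191888 -0.26572472] 0.014224955916411193
[384.69568704 267.79739208]
[383.54881231 287.75348743]
[380.33893355 343.60670728]
```

View pics/c2.png

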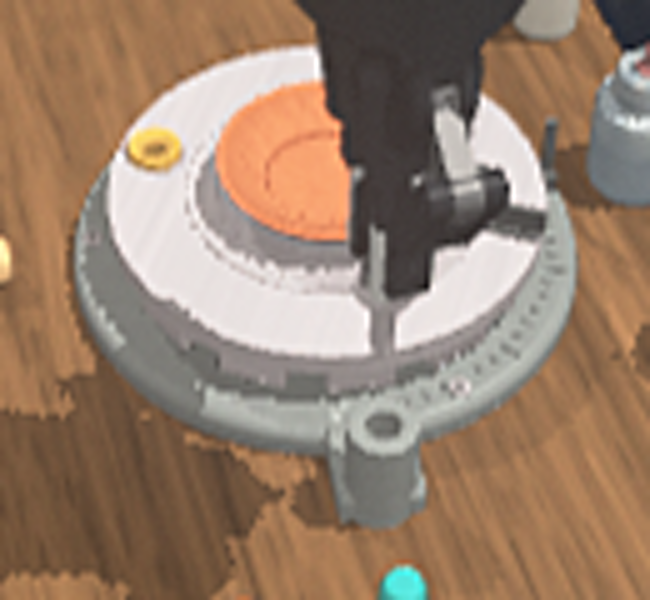

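The pin is in the hand and upright, with its tip near (382,350) in the crop and the boss empty below it. I'll carry it to just above the hole and check from close by.

Emit:
jog_arm:
  motion: [0.06, 0.2, 0, 0, 0, 0, 0, 0.12, 0.42, 0, 0, 0, 0, 0, 0.18, 0.64, 0, 0, 0, 0, 0, 0.23, 0.82, 0, 0, 0, 0, 0, 0.23, 0.82, 0.05, 0, 0, 0, 0, 0.23, 0.82, 0.1, 0, 0, 0, 0, 0.23, 0.82, 0.1, 0, 0, 0, 0, 0.23, 0.82, 0.1, 0, 0, 0, 0]

```text
clock: 6.3
tcp_pos: [0.4808, 0.0274, 0.105]
orientation: [-0.0, -0.0, 1.0, -0.0]
wrist_force: [0.4, -0.1, -0.5]
finger_gap: 0.0144
grip_force: 44.5
```

```bash
python3 - <<'E'
from h import *
a=snap('side','side3');b=snap('top','top3');s=env.get_state();print(s['tcp_pos'],s['wrist_force'],s['finger_gap'])
A=cv2.resize(a[180:240,205:275],(700,600),interpolation=cv2.INTER_CUBIC)
cv2.imwrite('pics/c3.png',A[...,::-1])
p=s['tcp_pos']
for dz in(0,-.01,-.039): print((proj('side',p+[0,0,dz])-[205,180]+.5)*10)
print((proj('side',[.48,.029,.046])-[205,180]+.5)*10)
E
```

```text
[0.48099092 0.02760132 0.1053969 ] [-0.42624168 -0.7139849  -1.28913785] 0.014594195208618722
[351.43006655 173.47260012]
[353.19377898 211.4887096 ]
[358.15448774 318.41478415]
[355.31514498 387.22706843]
```

View pics/c3.png

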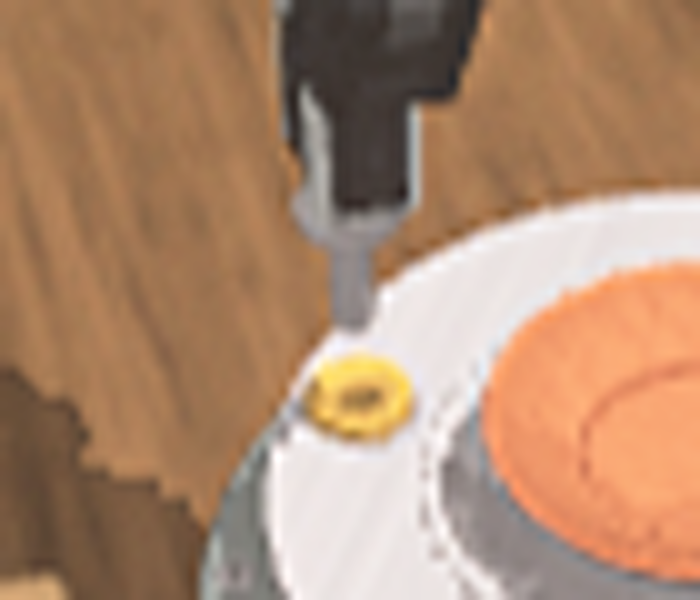

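```bash
python3 - <<'E'
from h import *
print('hole side corr',onz('side',205+36.4-.5,180+37.9-.5,.046),'uncorr',onz('side',205+36-.5,180+38.9-.5,.046))
a=cv2.imread('pics/side3.png')[...,::-1];b=np.ascontiguousarray(cv2.imread('pics/top0.png')[...,::-1])
# top view: dish centre by ellipse and disc-edge from hough
h=hsv(b);m=cv2.inRange(h,(3,100,120),(15,255,255));n,l,st,ce=cv2.connectedComponentsWithStats(cv2.erode(m,np.ones((3,3))))
for i in range(1,n):
    if st[i,4]>300: print(st[i],ce[i],onz('top',*ce[i],.061))
w=cv2.inRange(h,(0,0,200),(180,25,255));w=cv2.morphologyEx(w,cv2.MORPH_OPEN,np.ones((5,5)))
c=big(w,ROI['top']);print('disc',cv2.fitEllipse(cv2.convexHull(c)),onz('top',*cv2.fitEllipse(cv2.convexHull(c))[0],.041),cv2.boundingRect(c))
print('bush top',onz('top',290.4,235.7,.046))
E
```

```text
hole side corr [0.4823173  0.03094902 0.046     ] uncorr [0.48081388 0.02821519 0.046     ]
[  143   129   346   208 42673] [308.6367258  247.07327819] [ 0.4540964  -0.00600621  0.061     ]
[289 185  41  41 838] [308.77684964 204.79832936] [ 0.54314252 -0.0096289   0.061     ]
disc ((309.34619140625, 205.7140350341797), (83.52192687988281, 95.88157653808594), 102.257080078125) [ 0.54382977 -0.011739    0.041     ] (262, 164, 98, 85)
bush top [0.48006424 0.03118825 0.046     ]
```

The crop shows the tip at (354,328) above the bush mouth at about (360,389). Allowing for the side-camera bias, the hole is at about (0.481, 0.031). I'll shift a few mm in +y and lower gently.

Emit:
jog_arm:
  motion: [0, 0.017, 0.03, 0, 0, 0, 0, 0, 0.017, 0.07, 0, 0, 0, 0, 0, 0.017, 0.1, 0, 0, 0, 0, 0, 0.017, 0.11, 0, 0, 0, 0, 0, 0.017, 0.115, 0, 0, 0, 0]

```text
clock: 7.02
tcp_pos: [0.4807, 0.0315, 0.0823]
orientation: [0.0, -0.001, 1.0, -0.0]
wrist_force: [0.0, -0.6, 2.0]
finger_gap: 0.0149
grip_force: 44.7
```

Emit:
jog_arm:
  motion: [0, 0, 0.01, 0, 0, 0, 0, 0, 0, 0.015, 0, 0, 0, 0]

```text
clock: 7.28
tcp_pos: [0.4815, 0.0311, 0.0799]
orientation: [0.001, -0.001, 1.0, -0.001]
wrist_force: [0.2, -3.0, 3.0]
finger_gap: 0.0147
grip_force: 44.8
```

Emit:
jog_arm:
  motion: [0, -0.004, 0.008, 0, 0, 0, 0, 0, -0.005, 0.015, 0, 0, 0, 0]

```text
clock: 7.52
tcp_pos: [0.4809, 0.0306, 0.0762]
orientation: [0.0, -0.001, 1.0, -0.0]
wrist_force: [1.7, -1.5, 0.5]
finger_gap: 0.0144
grip_force: 44.6
```

Emit:
jog_arm:
  motion: [0, -0.002, 0.01, 0, 0, 0, 0, 0, -0.004, 0.018, 0, 0, 0, 0, 0, -0.004, 0.018, 0, 0, 0, 0]

```text
clock: 7.9
tcp_pos: [0.4805, 0.03, 0.0724]
orientation: [-0.0, -0.001, 1.0, 0.0]
wrist_force: [1.3, -1.3, -0.8]
finger_gap: 0.0142
grip_force: 44.4
```

```bash
python3 - <<'E'
from h import *
a=snap('side','side4');s=env.get_state();p=s['tcp_pos'];print(p,s['wrist_force'])
A=cv2.resize(a[170:270,205:335],(780,600),interpolation=cv2.INTER_CUBIC);cv2.imwrite('pics/c4.png',A[...,::-1])
ax=np.array([.5430,-.0105]);v=p[:2]-ax;r=np.hypot(*v);print('r',r,'ang',np.degrees(np.arctan2(v[1],v[0])))
E
```

```text
[0.48046126 0.02999491 0.0723968 ] [ 1.10622319 -0.45748521 -1.56487724]
r 0.0745045752378047 ang 147.07625281498844
```

View pics/c4.png

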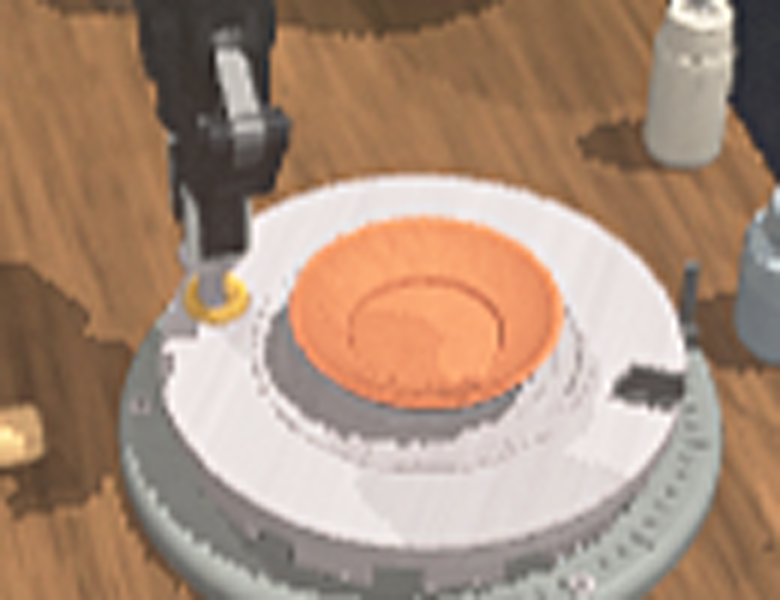

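The pin tip now sits in the brass bush, near (215,298) in the crop. The wheel and dish are undisturbed, and the pointer at (650,385) is still short of the post at (690,300). I'll turn the wheel along the arc.

Emit:
jog_arm:
  motion: [0.005, -0.008, 0, 0, 0, 0, 0, 0.011, -0.016, 0, 0, 0, 0, 0, 0.019, -0.03, 0, 0, 0, 0, 0, 0.026, -0.045, 0, 0, 0, 0, 0, 0.033, -0.06, 0, 0, 0, 0, 0, 0.039, -0.075, 0, 0, 0, 0, 0, 0.039, -0.075, 0, 0, 0, 0, 0]

```text
clock: 8.82
tcp_pos: [0.4728, 0.0144, 0.0728]
orientation: [0.0, -0.001, 1.0, -0.0]
wrist_force: [3.1, -0.6, -2.6]
finger_gap: 0.0142
grip_force: 44.2
```

Emit:
jog_arm:
  motion: [0.005, -0.016, 0, 0, 0, 0, 0, 0.009, -0.031, 0, 0, 0, 0, 0, 0.012, -0.047, 0, 0, 0, 0, 0, 0.015, -0.063, 0, 0, 0, 0, 0, 0.017, -0.079, 0, 0, 0, 0, 0, 0.019, -0.095, 0, 0, 0, 0, 0, 0.02, -0.115, 0, 0, 0, 0, 0, 0.02, -0.128, 0, 0, 0, 0, 0, 0.02, -0.128, 0, 0, 0, 0, 0]

```text
clock: 9.95
tcp_pos: [0.4687, -0.0112, 0.0726]
orientation: [-0.0, -0.001, 1.0, -0.0]
wrist_force: [1.5, 0.1, 1.0]
finger_gap: 0.0146
grip_force: 44.5
```

```bash
python3 - <<'E'
from h import *
a=snap('side','side5');b=snap('top','top5');s=env.get_state();p=s['tcp_pos'];print(p,s['wrist_force'])
A=cv2.resize(a[180:280,235:335],(400,400),interpolation=cv2.INTER_CUBIC);B=cv2.resize(b[150:250,260:360],(400,400),interpolation=cv2.INTER_CUBIC)
cv2.imwrite('pics/c5.png',np.hstack([A,B])[...,::-1])
E
```

```text
[ 0.46869759 -0.01107686  0.07264143] [ 0.56123867 -0.28829307 -0.23351703]
```

View pics/c5.png

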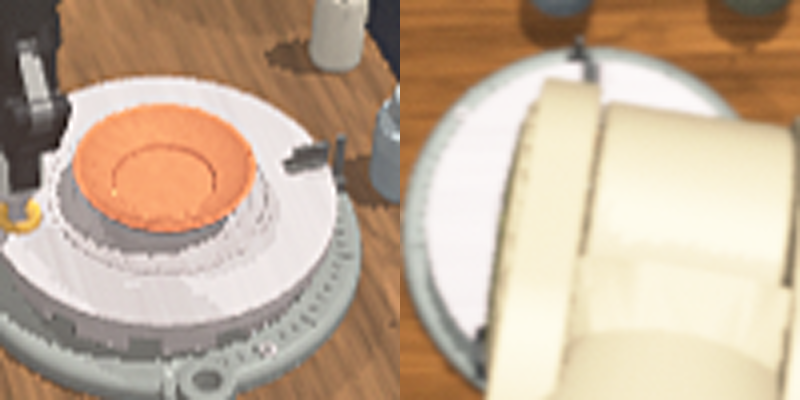

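The pointer is just short of the post: in the top crop its tip is at (592,70) and the post at (578,58), so about 6 mm to go. I'll bring it to the mark and then press down lightly to find the ring face.

Emit:
jog_arm:
  motion: [0, -0.012, 0, 0, 0, 0, 0, 0, -0.022, 0, 0, 0, 0, 0, 0, -0.022, 0.012, 0, 0, 0, 0, 0, -0.022, 0.024, 0, 0, 0, 0, 0, -0.022, 0.029, 0, 0, 0, 0, 0, -0.022, 0.029, 0, 0, 0, 0]

```text
clock: 10.8
tcp_pos: [0.4688, -0.0152, 0.0668]
orientation: [-0.0, -0.001, 1.0, -0.0]
wrist_force: [1.1, 0.8, 2.2]
finger_gap: 0.0144
grip_force: 44.7
```

Emit:
jog_arm:
  motion: [0, 0, 0.005, 0, 0, 0, 0, 0, 0, 0.009, 0, 0, 0, 0, 0, 0, 0.009, 0, 0, 0, 0]

```text
clock: 11.18
tcp_pos: [0.469, -0.0152, 0.0655]
orientation: [0.0, -0.001, 1.0, -0.0]
wrist_force: [-1.0, 1.6, 7.1]
finger_gap: 0.0143
grip_force: 45.3
```

Fz reads 7 N, so the pin is on the ring's face. I'll sweep anticlockwise at this light pressure.

Emit:
jog_arm:
  motion: [0, -0.004, 0, 0, 0, 0, 0, -0.001, -0.008, 0, 0, 0, 0, 0, -0.001, -0.012, 0, 0, 0, 0, 0, -0.001, -0.015, 0, 0, 0, 0, 0]

```text
clock: 11.68
tcp_pos: [0.4691, -0.0166, 0.0655]
orientation: [0.0, -0.002, 1.0, 0.002]
wrist_force: [-0.5, 6.1, 8.6]
finger_gap: 0.0145
grip_force: 45.4
```

Emit:
jog_arm:
  motion: [-0.001, -0.004, 0, 0, 0, 0, 0, -0.002, -0.008, 0, 0, 0, 0, 0, -0.002, -0.008, 0, 0, 0, 0, 0]

```text
clock: 12.05
tcp_pos: [0.4693, -0.0184, 0.0654]
orientation: [0.0, -0.001, 1.0, 0.001]
wrist_force: [-1.1, 5.7, 7.4]
finger_gap: 0.0146
grip_force: 45.4
```

Emit:
jog_arm:
  motion: [-0.001, -0.005, 0, 0, 0, 0, 0, -0.002, -0.01, 0, 0, 0, 0, 0, -0.003, -0.015, 0, 0, 0, 0, 0, -0.003, -0.015, 0, 0, 0, 0, 0]

```text
clock: 12.55
tcp_pos: [0.4699, -0.0229, 0.0649]
orientation: [-0.0, -0.001, 1.0, -0.0]
wrist_force: [-0.5, 0.9, 2.0]
finger_gap: 0.0148
grip_force: 44.8
```

Fz fell to 2 N and the lateral lag is gone, so the pin is over the notch. I'll push down softly.

Emit:
jog_arm:
  motion: [0, 0, 0.006, 0, 0, 0, 0, 0, 0, 0.012, 0, 0, 0, 0, 0, 0, 0.012, 0, 0, 0, 0]

```text
clock: 12.92
tcp_pos: [0.4698, -0.0228, 0.0623]
orientation: [-0.0, -0.001, 1.0, -0.0]
wrist_force: [-0.3, 0.8, -0.7]
finger_gap: 0.0147
grip_force: 44.5
```

Emit:
jog_arm:
  motion: [0, 0, 0.008, 0, 0, 0, 0, 0, 0, 0.016, 0, 0, 0, 0, 0, 0, 0.024, 0, 0, 0, 0, 0, 0, 0.029, 0, 0, 0, 0, 0, 0, 0.029, 0, 0, 0, 0]

```text
clock: 13.55
tcp_pos: [0.4699, -0.0228, 0.0566]
orientation: [-0.0, -0.001, 1.0, -0.0]
wrist_force: [-1.5, -0.3, -0.6]
finger_gap: 0.0147
grip_force: 44.5
```

Emit:
jog_arm:
  motion: [0, 0, 0.003, 0, 0, 0, 0, 0, 0, 0.006, 0, 0, 0, 0, 0, 0, 0.006, 0, 0, 0, 0]

```text
clock: 13.92
tcp_pos: [0.47, -0.0228, 0.0561]
orientation: [-0.0, -0.001, 1.0, -0.0]
wrist_force: [-3.2, 0.9, 5.6]
finger_gap: 0.0142
grip_force: 45.3
```

Shoulder contact came at exactly the parked grasp height. I'll release and withdraw straight up.

Emit:
jog_arm:
  motion: [0, 0, -0.003, 0, 0, 0, 0.25, 0, 0, -0.003, 0, 0, 0, 0.4, 0, 0, -0.003, 0, 0, 0, 0.4, 0, 0, -0.003, 0, 0, 0, 0.4, 0, 0, -0.05, 0, 0, 0, 0.4, 0, 0, -0.15, 0, 0, 0, 0.4, 0, 0, -0.35, 0, 0, 0, 0.4, 0.3, 0, -0.6, 0, 0, 0, 0.4, 0.3, 0, -0.6, 0, 0, 0, 0.4, 0.3, 0, -0.6, 0, 0, 0, 0.4]
  newtons: 20

```text
clock: 15.18
tcp_pos: [0.4105, -0.023, 0.1767]
orientation: [0.001, -0.001, 1.0, -0.0]
wrist_force: [0.6, 0.0, 0.6]
finger_gap: 0.0343
grip_force: 0.0
```

```bash
python3 - <<'E'
from h import *
a=snap('side','side6');b=snap('top','top6');s=env.get_state();p=s['tcp_pos'];print(p,s['wrist_force'])
A=cv2.resize(a[180:280,235:335],(400,400),interpolation=cv2.INTER_CUBIC);A=cv2.resize(a[180:290,215:325],(400,400),interpolation=cv2.INTER_CUBIC);B=cv2.resize(b[150:250,260:360],(400,400),interpolation=cv2.INTER_CUBIC)
cv2.imwrite('pics/c6.png',np.hstack([A,B])[...,::-1])
for z in(.046,.086): print((proj('side',[.47,-.0228,z])-[215,180])*400/110)
E
```

```text
[ 0.41069406 -0.02299159  0.17530235] [0.53186353 0.60206475 0.19225595]
[ 95.00255308 205.00580774]
[ 92.51255727 152.2393655 ]
```

View pics/c6.png

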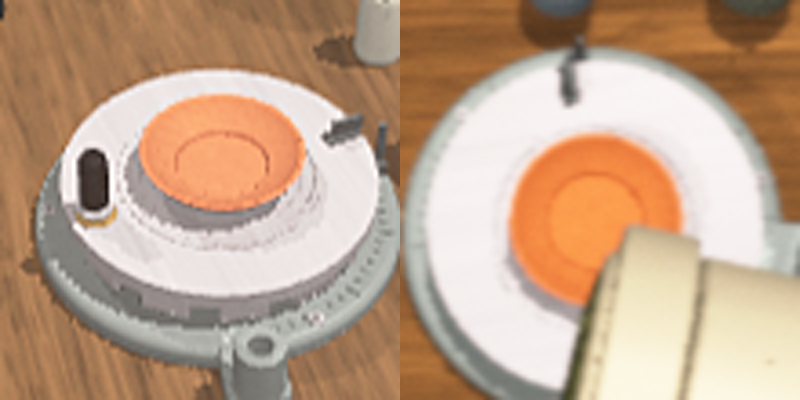

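The pin stands upright with its shoulder on the bush, at (95,205) in the crop. The pointer at (570,80) is a few degrees anticlockwise past the post at (578,55), the dish is centred, and the gripper is clear of everything.

```bash
python3 -c "
from workcell import env
print(env.hand_in())"
```

```text
the job is handed in; nothing more can be done
None
```

The wheel is turned to the mark, the index pin is seated fully home in the notch just past it, the dish and bottles are undisturbed, and the job was handed in at about 15 s; no verdict was returned.

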